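Raise the soldering station four clicks and store the setting

TASK

The next joints are lead-free and need a hotter tip: with a fingertip, push the temperature dial of the soldering station round clockwise (seen from above) by exactly four clicks from where it stands now, then press the green key beside it right down and let go, to store the setting. Push the dial gently by its raised bar and never grip it, and leave the other things on the bench where they are.

Things in the scene. Friction and masses are not known exactly. Their poses are not given: they have to be found in the camera images.
- station: soldering station fixed on the bench, 220 mm deep (x), 200 mm wide (y). Origin: centre of its underside; x points from its front (robot side) to its back, z up. In front lies a level pale control panel, 55 mm above the bench, from 107 mm before the origin to 15 mm behind it; a blue housing, 25 to 110 mm behind the origin, rises to 110 mm above the bench
- dial_centre (a point): on the dial's upright axis, level with the top of its bar, 27 mm above the panel. The black dial is a round skirt 56 mm across, its top 7 mm above the panel, with an upright finger bar on it, 10 mm thick, from 7 to 27 mm above the panel, 27 mm long from the axis at the pointer end and 20 mm at the other. Round it on the panel: 14 flat marks, one a click, blue (low) to red (high)
- dial_pointer (a point): tip of the pointer, top of the bar end with the white line, 27 mm from the axis, level with dial_centre; turns with the dial. A sideways push on the bar of about 5 N, 20 mm from the axis, leaves a stop; the resistance fades towards half-way, then the dial snaps on by itself, ahead of the finger, and stays in the next stop. Left short of half-way it snaps back
- dial (a joint): turn of the dial in rad, growing clockwise seen from above. Click stops every 20 degrees (0.349 rad) from 0 (lowest, end stop) to 4.54: 14 positions. At 0 the pointer stands 130 degrees counter-clockwise of the station's x axis. It starts at rest in one of the four lowest stops (0, 0.349, 0.698 or 1.047). Nothing else rises above the panel within 50 mm of the axis
- store_key_top (a point): centre of the top of the green key, 72 mm above the bench (17 mm above the panel) when up; the round cap is 20 mm across and stands 9 mm above its black bezel (36 mm across); 95 mm to the right of the dial's axis
- store_key (a joint): travel of the green key in m: 0 up, 0.005 right down. A spring returns it; about 4 N holds it right down
- solder_spool: loose white-flanged spool of solder, 56 mm across, 36 mm high, standing on the bench near the station; origin at the centre of its underside
- wire_spool: loose black-flanged spool of thin wire, 44 mm across, 40 mm high, standing near the station; origin at the centre of its underside
- tip_cleaner: loose open steel tin of brass wool, 62 mm across, 38 mm high, in front of the station; origin at the centre of its underside
- motor: loose small drone motor with a red bell and steel shaft, 29 mm across, 34 mm high, in front of the station; origin at the centre of its underside
- side_cutters: loose side cutters with yellow handles, 125 mm long, lying flat on the right; origin at their pivot, on the bench
- tape_roll: loose roll of cream tape lying flat, 104 mm across, 24 mm high; origin at the centre of its underside
- bottle: orange drinking bottle, 72 mm across, 214 mm high, standing to the left; origin at the centre of its underside

How it is judged (in metres and radians):
On the way, in this order (a step that is already met when the one before it is completed fails the run):
1. the dial stands exactly four clicks clockwise of where it started (distance of dial_pointer from where it was at the start of the episode between 0.0325 and 0.03683 m and value of joint dial above 1.22 rad), for 0.3 s.
2. the green key is pressed right down with the dial so set (all of step 1 and value of joint store_key above 0.004 m), for 0.1 s.
At the end, for the whole second after the job is handed in: the dial rests in the click stop four clicks (80 degrees, within 6 degrees) clockwise of its start, the green key has been pressed to within 1 mm of its full travel after that and has come back up (within 1 mm), and the loose things stand within 25 mm of where they were (all of step 1 and velocity of joint dial between -0.05 and 0.05 rad/s and value of joint store_key below 0.001 m and distance of each of solder_spool, wire_spool, tip_cleaner, motor, side_cutters, tape_roll, bottle from where it was at the start of the episode below 0.025 m); the robot touches nothing.
It fails at once if the fingers grip or force the dial (more than 20 N between fingers and dial) (contact force between the fingers and dial above 20 N).
It fails at once if a loose thing on the bench is lifted, knocked or moved by more than 25 mm (distance of any of solder_spool, wire_spool, tip_cleaner, motor, side_cutters, tape_roll, bottle from where it was at the start of the episode above 0.025 m).
It also fails if it takes over 48 s, if anything falls off the work surface, if the arm or the gripper's body presses on something with over 40 N, if the wrist force passes 120 N, or if a joint passes its speed limit or range.

ROBOT

A 6-joint arm with a two-finger parallel gripper is mounted at the origin on the work surface. World frame = base frame: x ahead of the robot, y to its left, z up, the work surface at z = 0. Lengths are in m, angles in degrees, forces in N, time in s.
With the tool pointing down it reaches from about 0.3 to 0.95 m from the base axis. Payload 3.1 kg.
Tool frame: the origin (TCP) lies on the front face of the gripper's body, between the roots of the fingers; the fingertips stand 73 mm ahead of it and the grasp point (between the pads) lies 54 mm ahead of it; x points along the fingers, z is the direction in which the jaws open and shut, and the axes are right-handed (so a half turn about x gives the same grasp; the last joint's range is limited). The gripper opens to 85 mm and grips with 20 to 120 N. Pads are 22 mm wide; open, the fingers measure 114 mm over their backs; the gripper's body (76 mm by 85 mm) begins 54 mm behind the grasp point. The pads swing forward as they close: fully open they stand 13 mm farther back than shut.
Start: joints at [64.991, 17.653, 93.61, -0, 68.738, -3.994], TCP at [0.224, 0.583, 0.304] pointing down, gripper open.
Joint ranges: [-175.34, 175.34], [-45.06, 112.39], [2.9, 150.54], [-68.45, 248.45], [3.09, 151.38], [-168.51, 168.51]. Speed limits (degrees/s): [159.86, 159.86, 180, 180, 180, 180].

INTERFACE

Orientations are given as a 3x3 rotation matrix whose columns are the frame's x, y, z axes.
In Python, from bench import readout, grab_frame, camera_params, hand_in gives the robot as it stands.
- The arm moves only by the tool move_arm, never from a script. Its argument "moves" is a list that holds one entry, the list of rows, each a list of 7 numbers: the shift along the tool's x, y, z normalised to -1 to 1, where 1 is 0.08 m, then the turn, a rotation vector about the tool's x, y, z normalised to -1 to 1, where 1 is 45 degrees, then the finger opening in mm, from 0 to 85.4. A call has 1 to 12 rows; each row is the pose to reach, as a shift and turn from the pose measured when the call began, along the tool's axes at that moment; what a row does not reach only later rows make up. A row lasts 1/8 s, in which the tool goes at most 62.5 mm and 10.7 degrees, less where a joint would pass 70% of its speed; a pose out of reach is approached as far as the arm can. A call with a number of a shift or a turn outside -1 to 1 is refused whole. A call with a gripper value outside its range is refused whole. The fingers move at their own pace and stop on an object; "grip_force" is the grip in N (left out, the last holds). Time passes only in rows, so rows that repeat a pose let the fingers close. It gives the time, the measured TCP pose, the force and the opening at its end, in the units of the state.
- readout.get_obs(): the state, without advancing time (a new reading comes with each control period).
- grab_frame(name): name is "scene" or "top" or "wrist"; returns the picture (400x640x3 uint8, red, green, blue); there is no depth.
- camera_params(name): a dict with "fx", "fy", "cx", "cy" (pixels), "extrinsics" (4x4, takes a point from camera to world coordinates). Camera axes: x right, y up, looking along -z (the intrinsics and any distortion apply to the point x, -y, -z); pixel columns grow to the right and rows downward; lengths in m; the calibration is good to about 2 mm. A picture is of the moment at which its call begins: read the wrist's pose just before it. camera_params takes no time and is no camera call; for the wrist camera it gives the pose at the moment of the call.
- hand_in(): hands the job in, once; it reports no verdict.
The state is a dict: "clock": time; "q": joint angles; "joint_velocities": joint speeds; "tau": joint torques, N m; "position": TCP position; "eef_rot": TCP orientation; "wrist_force": force on the tool from outside, world axes, zero at the start; "moment": the same for the moment, N m; "gripper_width": finger opening in m.
Only numpy, scipy, OpenCV 4.12 (cv2) and the standard library are available. Lean on these libraries where they do the work, as an engineer would, in place of code of your own. Each camera call takes 0.05 s, during which the arm holds its last target. There are 200 camera calls.

## Working session

There is one attempt and no reset: what is moved stays moved. The work goes in short steps, Python scripts to look and compute and a tool call to move; the robot and the scene stay as the last step left them, time stands still between calls to the robot, and variables do not carry over. Pictures are saved under pics/ and viewed, about 8 in all and at most 12, crops included, and the job is handed in when it is done.

Besides the shell and the picture viewer there is one more tool, called as name(argument=value, ...), one argument or row to a line, values as JSON. move_arm: Moves the arm, as the interface text tells. Scaled input: -1 to 1 covers 0.08 m each way for a shift and 45 degrees each way for a turn. Its arguments: {"type":"object","properties":{"moves":{"type":"array"},"grip_force":{"type":"number"}},"required":["moves"]}

```bash
mkdir -p pics; cat > h.py <<'E'
import numpy as np, cv2
from bench import readout, grab_frame, camera_params, hand_in
def save(n,f): cv2.imwrite('pics/'+f,cv2.cvtColor(grab_frame(n),cv2.COLOR_RGB2BGR))
def at_z(p,u,v,z):
    T=np.array(p['extrinsics']); d=T[:3,:3]@np.array([(u-p['cx'])/p['fx'],-(v-p['cy'])/p['fy'],-1]); o=T[:3,3]
    return o+d*(z-o[2])/d[2]
def proj(p,X):
    T=np.linalg.inv(np.array(p['extrinsics'])); c=T[:3,:3]@np.array(X)+T[:3,3]
    return p['cx']-p['fx']*c[0]/c[2], p['cy']+p['fy']*c[1]/c[2]
E
python3 - <<'E'
from h import *
s=readout.get_obs(); print(s)
save('top','top0.png'); save('scene','scene0.png')
print(camera_params('top'))
print({k:v for k,v in camera_params('wrist').items()})
E
```

```text
{'clock': 0.0, 'q': array([ 6.49903535e+01,  1.77054273e+01,  9.36891555e+01, -2.08365827e-03,
        6.87359629e+01, -3.99245615e+00]), 'joint_velocities': array([-0.05246632,  0.05000932,  0.00431117,  0.00381271,  0.02074197,
        0.06200123]), 'tau': array([-1.92190098e-03, -4.15263820e+01, -2.76660830e+01, -5.07054065e-04,
        1.04388929e-02,  2.47093093e-07]), 'position': array([0.22390348, 0.58282459, 0.30263988]), 'eef_rot': array([[-9.32548676e-04, -9.33477550e-01,  3.58634625e-01],
       [-2.07914190e-03,  3.58635816e-01,  9.33475243e-01],
       [-9.99997404e-01,  1.24858824e-04, -2.27527765e-03]]), 'wrist_force': array([-0.62703751,  0.19897855,  0.65220497]), 'moment': array([-0.02650252, -0.00209654,  0.01853494]), 'gripper_width': 0.08553433968208314}
{'fx': 490.2776017081248, 'fy': 490.2776017081248, 'cx': 321.0037269891609, 'cy': 199.79995626959132, 'extrinsics': array([[ 2.14587965e-02,  9.97141566e-01, -7.24445873e-02,
         4.27422261e-01],
       [-9.99769664e-01,  2.14293241e-02, -1.18413264e-03,
         3.92218898e-02],
       [ 3.71690665e-04,  7.24533108e-02,  9.97371736e-01,
         1.74479677e+00],
       [ 0.00000000e+00,  0.00000000e+00,  0.00000000e+00,
         1.00000000e+00]])}
{'fx': 354.49112816346553, 'fy': 354.49112816346553, 'cx': 319.5992974658595, 'cy': 191.0144195017852, 'extrinsics': array([[ 3.59755153e-01, -8.83595214e-01, -2.99726089e-01,
         1.46955410e-01],
       [ 9.33046388e-01,  3.40406467e-01,  1.16395342e-01,
         6.11948887e-01],
       [-8.17668726e-04, -3.21532168e-01,  9.46898303e-01,
         3.72635534e-01],
       [ 0.00000000e+00,  0.00000000e+00,  0.00000000e+00,
         1.00000000e+00]])}
```

View pics/top0.png

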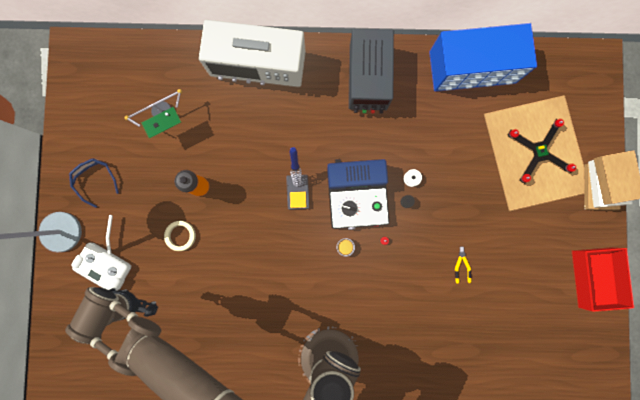

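View pics/scene0.png

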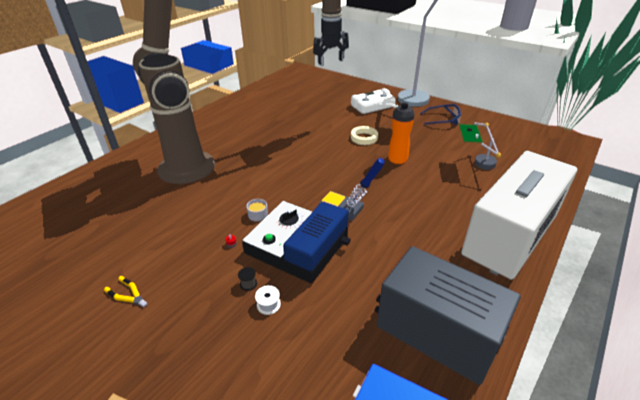

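The top picture shows the station at about (358,195), the dial at (350,208), the green key at (377,206), the tin at (346,247) and the motor at (386,240). Next I'll enlarge that area.

```bash
python3 - <<'E'
from h import *
im=cv2.imread('pics/top0.png')[150:260,310:430]
cv2.imwrite('pics/topc.png',cv2.resize(im,None,fx=5,fy=5,interpolation=cv2.INTER_CUBIC))
p=camera_params('top')
d=at_z(p,350,208,.07);k=at_z(p,377,206.5,.072);print(d,k,np.linalg.norm((d-k)[:2]))
for n,u,v,z in[('tin',346,247,.038),('motor',386,240,.03),('bspool',409,202,.04),('wspool',413,178,.036)]:print(n,at_z(p,u,v,z))
E
```

```text
[ 0.52308394 -0.05856481  0.07      ] [ 0.5300849  -0.15061802  0.072     ] 0.09231904817949674
tin [ 0.38925578 -0.048896    0.038     ]
motor [ 0.41636243 -0.18829701  0.03      ]
bspool [ 0.55015427 -0.26555641  0.04      ]
wspool [ 0.63508884 -0.27958044  0.036     ]
```

View pics/topc.png

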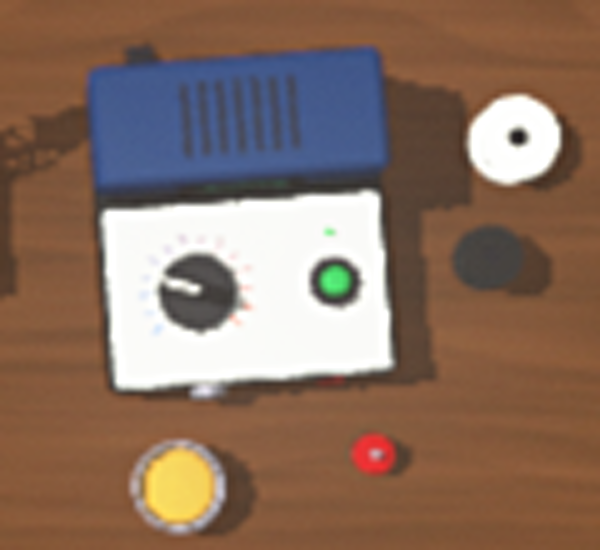

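In the crop, the dial centre is at (199,292) with the pointer going left and slightly up, about 70° CCW of station x. That would be stop 3. The station yaw is about 5°. Now I'll close the fingers and fly over for a close look.

move_arm(
  moves=[
    [[0,-0.4,-0.45,0,0,0,0],[0,-0.835,-0.95,0,0,0,0],[0,-0.835,-0.95,0,0,0,0]],
  ],
  grip_force=20,
)

```text
clock: 0.48
position: [0.2593, 0.4847, 0.3017]
eef_rot: [[-0.002, -0.932, 0.361], [-0.005, 0.361, 0.932], [-1.0, 0.0, -0.006]]
wrist_force: [0.4, -0.1, 0.2]
gripper_width: 0.0318
```

move_arm(
  moves=[
    [[0,-0.4,-0.45,0,0,0,0],[0,-0.835,-0.95,0,0,0,0],[0,-0.835,-0.95,0,0,0,0]],
  ],
)

```text
clock: 0.85
position: [0.2946, 0.388, 0.3018]
eef_rot: [[-0.003, -0.931, 0.365], [-0.006, 0.365, 0.931], [-1.0, 0.0, -0.007]]
wrist_force: [0.1, 0.7, -1.1]
gripper_width: -0.0005
```

move_arm(
  moves=[
    [[0,-0.4,-0.45,0,0,0,0],[0,-0.835,-0.95,0,0,0,0],[0,-0.835,-0.95,0,0,0,0]],
  ],
)

```text
clock: 1.23
position: [0.3299, 0.2921, 0.3024]
eef_rot: [[-0.003, -0.93, 0.368], [-0.006, 0.368, 0.93], [-1.0, 0.0, -0.006]]
wrist_force: [-1.0, 1.5, -0.5]
gripper_width: 0.0001
```

move_arm(
  moves=[
    [[0,-0.4,-0.45,0,0,0,0],[0,-0.835,-0.95,0,0,0,0],[0,-0.835,-0.95,0,0,0,0]],
  ],
)

```text
clock: 1.6
position: [0.3653, 0.1965, 0.3033]
eef_rot: [[-0.002, -0.928, 0.371], [-0.005, 0.371, 0.928], [-1.0, -0.0, -0.005]]
wrist_force: [-0.2, -0.2, 0.7]
gripper_width: 0.0
```

move_arm(
  moves=[
    [[0,-0.4,-0.45,0,0,0,0],[0,-0.835,-0.95,0,0,0,0],[0,-0.835,-0.95,0,0,0,0]],
  ],
)

```text
clock: 1.98
position: [0.4006, 0.1009, 0.3041]
eef_rot: [[-0.0, -0.927, 0.375], [-0.004, 0.375, 0.927], [-1.0, -0.001, -0.004]]
wrist_force: [-0.1, 0.2, 0.2]
gripper_width: 0.0002
```

move_arm(
  moves=[
    [[0,-0.4,-0.45,0,0,0,0],[0,-0.835,-0.95,0,0,0,0],[0,-0.835,-0.95,0,0,0,0]],
  ],
)

```text
clock: 2.35
position: [0.4358, 0.0054, 0.3048]
eef_rot: [[0.001, -0.926, 0.377], [-0.003, 0.377, 0.926], [-1.0, -0.002, -0.002]]
wrist_force: [-0.3, 0.2, 0.9]
gripper_width: -0.0001
```

move_arm(
  moves=[
    [[0.3,-0.4,-0.45,0,0,0,0],[0.6,-0.82,-0.88,0,0,0,0],[0.6,-0.82,-0.88,0,0,0,0],[0.6,-0.82,-0.88,0,0,0,0]],
  ],
)

```text
clock: 2.85
position: [0.4702, -0.0823, 0.2569]
eef_rot: [[0.0, -0.927, 0.376], [-0.001, 0.376, 0.927], [-1.0, -0.001, -0.001]]
wrist_force: [0.3, -0.3, -0.4]
gripper_width: -0.0001
```

```bash
python3 - <<'E'
from h import *
import json
s=readout.get_obs(); p=camera_params('wrist'); save('wrist','w1.png'); print(s['position'],s['q'],p['extrinsics'])
json.dump({k:np.array(v).tolist() for k,v in p.items()},open('w1.json','w'))
E
```

```text
[ 0.47021521 -0.08231031  0.2568843 ] [-1.51257351e+01  4.34765074e+00  1.15440916e+02 -7.06081702e-02
  6.01808639e+01 -8.30217766e+01] [[ 3.76824075e-01 -8.76839748e-01 -2.98589472e-01  3.93733023e-01]
 [ 9.26284808e-01  3.56801798e-01  1.21197902e-01 -5.18770477e-02]
 [ 2.66122883e-04 -3.22249179e-01  9.46654845e-01  3.26691114e-01]
 [ 0.00000000e+00  0.00000000e+00  0.00000000e+00  1.00000000e+00]]
```

View pics/w1.png

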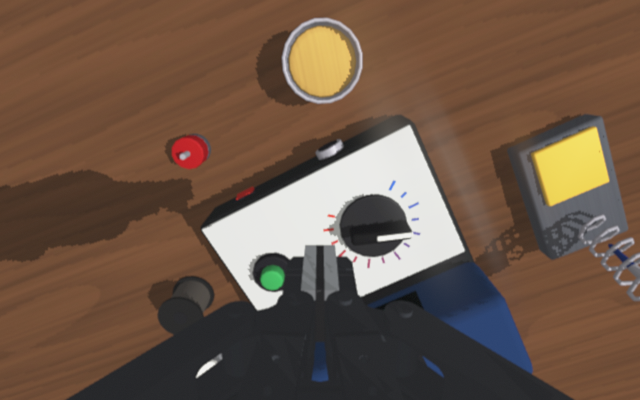

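The dial shows at about (373,225), with the white line ending at about (412,233), and the green key is at (271,278). I'll crop closer.

```bash
python3 - <<'E'
from h import *
im=cv2.imread('pics/w1.png')[170:305,245:435]
cv2.imwrite('pics/w1c.png',cv2.resize(im,None,fx=4.2,fy=4.2,interpolation=cv2.INTER_CUBIC))
E
```

```text
(no output)
```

View pics/w1c.png

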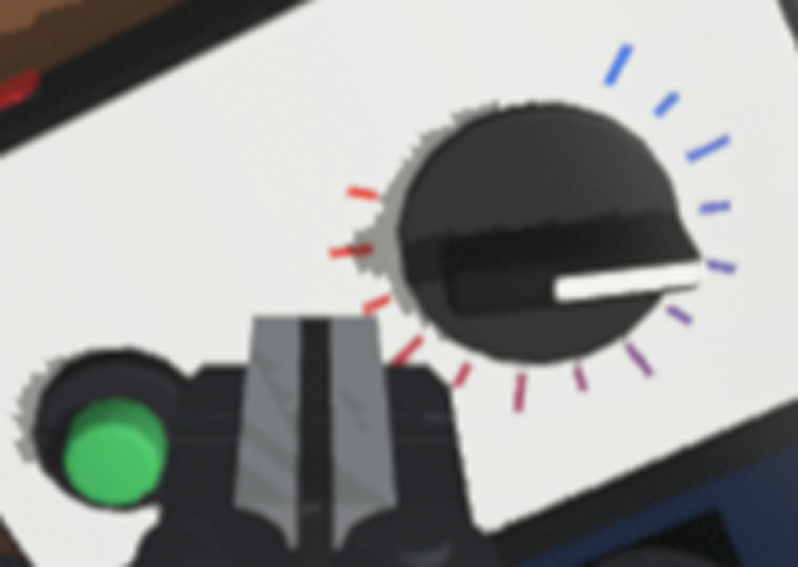

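```bash
python3 - <<'E'
from h import *
import json
from scipy.optimize import least_squares
p=json.load(open('w1.json')); f=lambda u,v,z: at_z(p,245+u/4.2,170+v/4.2,z)[:2]
m=[(618,65),(667,103),(709,148),(715,207),(721,267),(679,315),(639,360),(581,378),(519,392),(462,375),(408,350),(376,305),(351,252),(362,193)]
P=np.array([f(u,v,.055) for u,v in m]); k=np.arange(14)
def r(x):
    a=x[2]+np.radians(130-20*k); R=np.where(k%2==0,x[3],x[4]); return (P-x[:2]-np.c_[R*np.cos(a),R*np.sin(a)]*1).ravel()
s=least_squares(r,[.523,-.058,.08,.035,.035]); c=s.x[:2]; print('centre',c,'yaw',np.degrees(s.x[2]),s.x[3:],'rms',np.sqrt(np.mean(s.fun**2)))
print('skirt',f(539,232,.061))
t=f(698,272,.082); d=t-c; print('tip',t,np.linalg.norm(d),np.degrees(np.arctan2(d[1],d[0])-s.x[2]))
l=t-f(555,289,.082); print('line ang',np.degrees(np.arctan2(l[1],l[0])-s.x[2]))
g=f(116,452,.072);y=s.x[2];e=c+.095*np.array([np.sin(y),-np.cos(y)]);print('key',g,'expected',e)
E
```

```text
centre [ 0.5235358  -0.05664618] yaw 5.440475115104965 [0.0372549  0.03562991] rms 0.00028740288244002434
skirt [ 0.52153172 -0.05629923]
tip [ 0.52977332 -0.03188306] 0.025536609885013745 70.42155248558974
line ang 69.96422650433824
key [ 0.52955484 -0.14904133] expected [ 0.5325429  -0.15121823]
```

```bash
python3 - <<'E'
from h import *
import json
p=json.load(open('w1.json')); s=readout.get_obs(); R=s['eef_rot'];t=s['position']
for x in (.073,.054,.03):
  for y in (.011,-.011):
    for z in (-.0145,-.006,.0145):
      u,v=proj(p,t+R@np.array([x,y,z])); print(x,y,z,round((u-245)*4.2),round((v-170)*4.2))
E
```

```text
0.073 0.011 -0.0145 181 294
0.073 0.011 -0.006 261 294
0.073 0.011 0.0145 454 294
0.073 -0.011 -0.0145 187 474
0.073 -0.011 -0.006 263 474
0.073 -0.011 0.0145 448 473
0.054 0.011 -0.0145 164 386
0.054 0.011 -0.006 254 386
0.054 0.011 0.0145 473 385
0.054 -0.011 -0.0145 171 583
0.054 -0.011 -0.006 257 583
0.054 -0.011 0.0145 465 582
0.03 0.011 -0.0145 135 541
0.03 0.011 -0.006 243 541
0.03 0.011 0.0145 504 540
0.03 -0.011 -0.0145 146 766
0.03 -0.011 -0.006 248 765
0.03 -0.011 0.0145 494 765
```

Dial axis (0.5235, −0.0566), yaw 5.4°, pointer at 70° (stop 3 → 1.047 rad). Mark-fit rms is 0.3 mm. The shut pads are about 13 × 22 mm, and I'll push with their −y face. Moving to the approach point in front of the bar.

move_arm(
  moves=[
    [[0,-0.06,0.4,-0.08,0,0,0],[0,-0.12,0.74,-0.167,0,0,0],[0.45,-0.12,0.74,-0.167,0,0,0],[0.875,-0.12,0.74,-0.167,0,0,0],[0.875,-0.12,0.74,-0.167,0,0,0]],
  ],
)

```text
clock: 3.52
position: [0.4992, -0.0291, 0.1856]
eef_rot: [[-0.004, -0.969, 0.249], [-0.0, 0.249, 0.969], [-1.0, 0.004, -0.001]]
wrist_force: [-0.8, 0.3, 0.3]
gripper_width: -0.0
```

```bash
cat >> h.py <<'E'
c=np.array([.5235,-.0566])
def goto(xy,z,yang):
    "row numbers (one) for TCP at xy,z, tool y at yang deg, from the present pose"
    from scipy.spatial.transform import Rotation as Ro
    s=readout.get_obs(); R=s['eef_rot']; a=np.radians(yang)
    y=np.array([np.cos(a),np.sin(a),0]); x=np.array([0,0,-1.]); T=np.c_[x,y,np.cross(x,y)]
    return np.round(np.r_[R.T@(np.r_[xy,z]-s['position'])/.08, Ro.from_matrix(R.T@T).as_rotvec(degrees=True)/45],3)
def ring(th,r=.019,n=-.016,z=.141):
    b=np.radians(75.4-th); u=np.array([np.cos(b),np.sin(b)]); m=np.array([u[1],-u[0]])
    return goto(c+r*u+n*m,z,165.4-th)
E
python3 - <<'E'
from h import *
s=readout.get_obs();print(s['position'],s['wrist_force'])
print(ring(0,n=-.028)); print(ring(0,n=-.018))
E
```

```text
[ 0.4991805  -0.0290602   0.18557487] [-0.78986354  0.25469226  0.27156797]
[ 0.557 -0.033 -0.018  0.005 -0.002 -0.005]
[ 0.557 -0.158 -0.019  0.005 -0.002 -0.005]
```

move_arm(
  moves=[
    [[0.3,-0.033,-0.02,0.005,0,0,0],[0.56,-0.033,-0.02,0.005,0,0,0],[0.56,-0.033,-0.02,0.005,0,0,0],[0.56,-0.09,-0.02,0.005,0,0,0],[0.56,-0.13,-0.02,0.005,0,0,0],[0.56,-0.13,-0.02,0.005,0,0,0]],
  ],
)

```text
clock: 4.28
position: [0.5098, -0.0334, 0.1419]
eef_rot: [[-0.002, -0.968, 0.252], [-0.001, 0.252, 0.968], [-1.0, 0.002, -0.001]]
wrist_force: [-0.3, 0.3, 0.8]
gripper_width: 0.0004
```

```bash
python3 - <<'E'
from h import *
s=readout.get_obs();print(s['position'],s['wrist_force'])
save('wrist','w2.png')
im=cv2.imread('pics/w2.png');cv2.imwrite('pics/w2c.png',cv2.resize(im[150:350,170:470],None,fx=2.5,fy=2.5))
for t in range(0,33,3): print(t,ring(t))
E
```

```text
[ 0.50982348 -0.0333847   0.14185689] [-0.32637495  0.29338135  0.81835772]
0 [ 0.006 -0.045  0.001 -0.    -0.002 -0.003]
3 [ 0.006 -0.057  0.011  0.066 -0.002 -0.003]
6 [ 0.006 -0.071  0.02   0.133 -0.002 -0.003]
9 [ 0.006 -0.084  0.029  0.2   -0.002 -0.003]
12 [ 0.006 -0.098  0.037  0.266 -0.002 -0.003]
15 [ 0.006 -0.113  0.044  0.333 -0.002 -0.003]
18 [ 0.006 -0.128  0.051  0.4   -0.002 -0.003]
21 [ 0.006 -0.143  0.056  0.466 -0.002 -0.003]
24 [ 0.006 -0.158  0.061  0.533 -0.002 -0.003]
27 [ 0.006 -0.174  0.066  0.6   -0.002 -0.003]
30 [ 0.006 -0.19   0.069  0.666 -0.003 -0.003]
```

View pics/w2c.png

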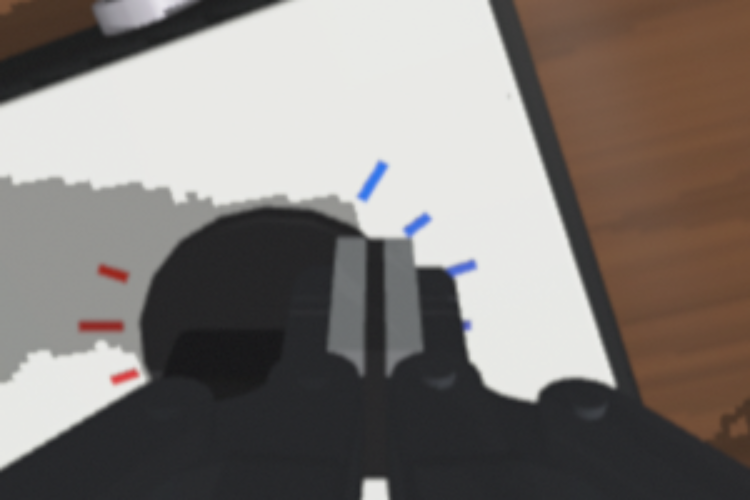

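The shut fingers stand over the skirt just in front of the pointer end, with the pads at crop (375,240–370). No contact force shows. Pushing the first 30° slowly.

move_arm(
  moves=[
    [[0.006,-0.03,0,0,0,0,0],[0.006,-0.045,0.001,0,0,0,0],[0.006,-0.057,0.011,0.066,0,0,0],[0.006,-0.071,0.02,0.133,0,0,0],[0.006,-0.084,0.029,0.2,0,0,0],[0.006,-0.098,0.037,0.266,0,0,0],[0.006,-0.113,0.044,0.333,0,0,0],[0.006,-0.128,0.051,0.4,0,0,0],[0.006,-0.143,0.056,0.466,0,0,0],[0.006,-0.158,0.061,0.533,0,0,0],[0.006,-0.174,0.066,0.6,0,0,0],[0.006,-0.19,0.069,0.666,0,0,0]],
  ],
)

```text
clock: 5.82
position: [0.5247, -0.0316, 0.1406]
eef_rot: [[-0.005, -0.711, 0.703], [-0.0, 0.703, 0.711], [-1.0, 0.003, -0.004]]
wrist_force: [-1.7, -0.2, -0.2]
gripper_width: -0.0
```

```bash
python3 - <<'E'
from h import *
s=readout.get_obs();print(s['position'],s['wrist_force'],s['q'][5])
save('wrist','w3.png');save('top','t3.png')
a=cv2.imread('pics/w3.png')[150:350,170:470];b=cv2.imread('pics/t3.png')[190:230,320:380]
cv2.imwrite('pics/w3c.png',np.vstack([cv2.resize(a,(600,400)),cv2.resize(b,(300,200))[:,np.arange(600)%300]]))
for t in range(30,63,3): print(t,ring(t))
E
```

```text
[ 0.52474091 -0.03159198  0.14064086] [-1.6706503  -0.19665863 -0.17188812] -53.43282499101096
30 [-0.002  0.001 -0.001  0.    -0.003 -0.002]
33 [-0.002 -0.012  0.009  0.067 -0.003 -0.002]
36 [-0.002 -0.025  0.019  0.134 -0.003 -0.002]
39 [-0.002 -0.039  0.028  0.2   -0.003 -0.002]
42 [-0.002 -0.053  0.036  0.267 -0.003 -0.002]
45 [-0.002 -0.067  0.043  0.334 -0.003 -0.001]
48 [-0.002 -0.082  0.049  0.4   -0.003 -0.001]
51 [-0.002 -0.097  0.055  0.467 -0.003 -0.001]
54 [-0.002 -0.113  0.06   0.534 -0.003 -0.001]
57 [-0.002 -0.129  0.064  0.6   -0.004 -0.001]
60 [-0.002 -0.145  0.067  0.667 -0.004 -0.001]
```

View pics/w3c.png

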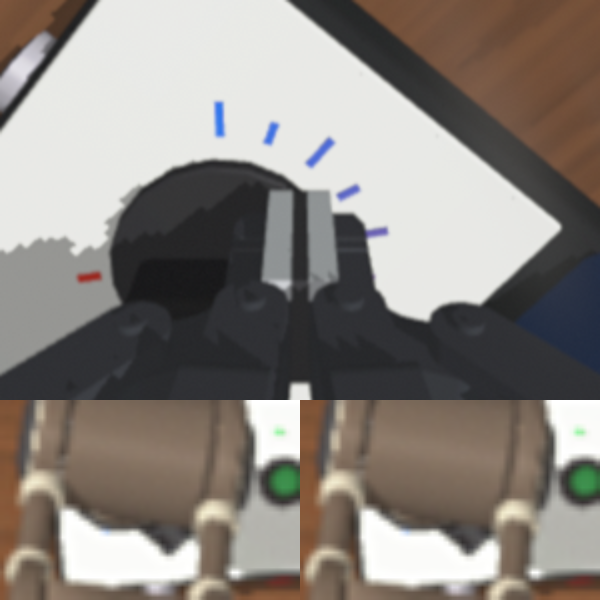

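The finger follows the bar: its rear edge is still parallel to the finger face in the wrist view, and the force is only 1.7 N. The arm blocks the top view. Continuing to 60°.

move_arm(
  moves=[
    [[-0.002,-0.006,0.004,0.033,0,0,0],[-0.002,-0.012,0.009,0.067,0,0,0],[-0.002,-0.025,0.019,0.134,0,0,0],[-0.002,-0.039,0.028,0.2,0,0,0],[-0.002,-0.053,0.036,0.267,0,0,0],[-0.002,-0.067,0.043,0.334,0,0,0],[-0.002,-0.082,0.049,0.4,0,0,0],[-0.002,-0.097,0.055,0.467,0,0,0],[-0.002,-0.113,0.06,0.534,0,0,0],[-0.002,-0.129,0.064,0.6,0,0,0],[-0.002,-0.145,0.067,0.667,0,0,0],[-0.002,-0.145,0.067,0.667,0,0,0]],
  ],
)

```text
clock: 7.42
position: [0.5374, -0.0358, 0.141]
eef_rot: [[-0.003, -0.265, 0.964], [0.0, 0.964, 0.265], [-1.0, 0.001, -0.003]]
wrist_force: [-1.3, 1.9, 2.0]
gripper_width: -0.0002
```

```bash
python3 - <<'E'
from h import *
s=readout.get_obs();print(s['position'],s['wrist_force'],s['q'][5])
save('wrist','w4.png')
a=cv2.imread('pics/w4.png')[150:350,170:470]
cv2.imwrite('pics/w4c.png',cv2.resize(a,(750,500)))
for t in [62,64,66,68,70,72,74,75,76]: print(t,ring(t))
E
```

```text
[ 0.53740847 -0.03581584  0.14096   ] [-1.29280045  1.91554308  1.98518409] -23.804873523693146
62 [-0.001 -0.013  0.008  0.045 -0.004 -0.001]
64 [-0.001 -0.022  0.015  0.089 -0.004 -0.001]
66 [-0.001 -0.031  0.021  0.134 -0.004 -0.001]
68 [-0.001 -0.04   0.027  0.178 -0.004 -0.001]
70 [-0.001 -0.049  0.032  0.223 -0.004 -0.001]
72 [-0.001 -0.058  0.038  0.267 -0.004 -0.001]
74 [-0.001 -0.068  0.043  0.311 -0.004 -0.001]
75 [-0.001 -0.073  0.045  0.334 -0.004 -0.001]
76 [-0.001 -0.078  0.047  0.356 -0.004 -0.001]
```

View pics/w4c.png

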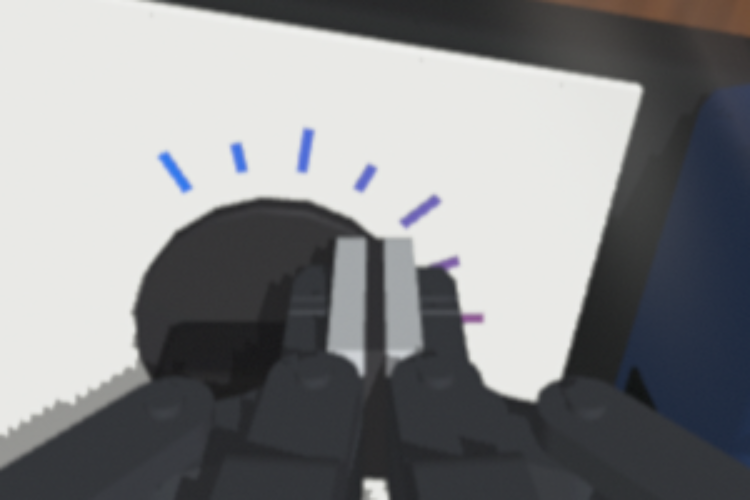

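move_arm(
  moves=[
    [[-0.001,-0.013,0.008,0.045,0,0,0],[-0.001,-0.022,0.015,0.089,0,0,0],[-0.001,-0.031,0.021,0.134,0,0,0],[-0.001,-0.031,0.021,0.134,0,0,0]],
  ],
)

```text
clock: 7.98
position: [0.5399, -0.0382, 0.141]
eef_rot: [[-0.003, -0.163, 0.987], [-0.001, 0.987, 0.163], [-1.0, -0.0, -0.003]]
wrist_force: [0.1, 0.0, -1.4]
gripper_width: -0.0001
```

```bash
python3 - <<'E'
from h import *
s=readout.get_obs();print(s['position'],s['wrist_force'])
for t in [68,70,72,74,75]: print(t,ring(t))
E
```

```text
[ 0.53985957 -0.03817309  0.14098316] [ 0.0550857   0.01600332 -1.40621196]
68 [-0.    -0.002  0.005  0.044 -0.004  0.   ]
70 [-0.    -0.011  0.012  0.088 -0.004  0.001]
72 [-0.    -0.02   0.018  0.133 -0.004  0.001]
74 [-0.    -0.029  0.024  0.177 -0.004  0.001]
75 [-0.    -0.033  0.027  0.2   -0.004  0.001]
```

The force has vanished, so the fourth click may already have snapped over. I'll back off, rise and look.

move_arm(
  moves=[
    [[0,0.06,0,0,0,0,0],[0,0.12,0,0,0,0,0],[-0.5,0.12,0,0,0,0,0],[-1,0.12,0.3,0,0,0,0],[-1,-0.3,0.5,0,0,0,0],[-1,-0.6,0.5,0,0,0,0],[-1,-0.6,0.5,0,0,0,0]],
  ],
)

```text
clock: 8.85
position: [0.5878, -0.0801, 0.221]
eef_rot: [[-0.002, -0.161, 0.987], [-0.001, 0.987, 0.161], [-1.0, -0.001, -0.002]]
wrist_force: [-0.8, 0.2, 0.1]
gripper_width: 0.0
```

```bash
python3 - <<'E'
from h import *
import json
p=camera_params('wrist'); save('wrist','w5.png')
json.dump({k:np.array(v).tolist() for k,v in p.items()},open('w5.json','w'))
u,v=map(int,proj(p,[*c,.07])); print(u,v)
u0=max(0,u-100);v0=max(0,v-75)
a=cv2.imread('pics/w5.png')[v0:v0+150,u0:u0+200];print(u0,v0,a.shape)
cv2.imwrite('pics/w5c.png',cv2.resize(a,None,fx=4,fy=4,interpolation=cv2.INTER_CUBIC))
E
```

```text
225 151
125 76 (150, 200, 3)
```

View pics/w5c.png

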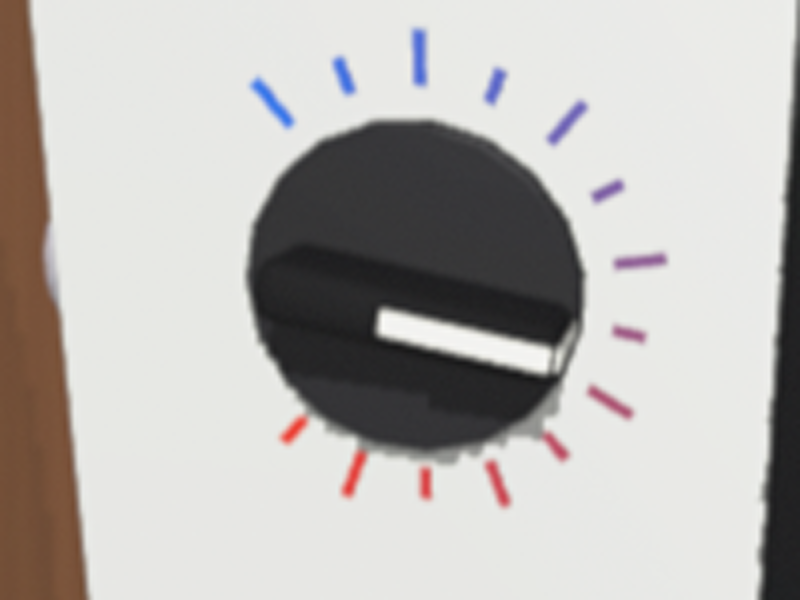

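```bash
python3 - <<'E'
from h import *
import json
p=json.load(open('w5.json')); f=lambda u,v,z: at_z(p,125+u/4,76+v/4,z)[:2]
l=f(553,360,.082)-f(377,323,.082); print(np.degrees(np.arctan2(l[1],l[0]))-5.44,'want -10'); t=f(555,360,.082); print(t,np.linalg.norm(t-c),np.linalg.norm(t-[.52977,-.03188]))
print(proj(p,[.531,-.15,.072]))
k=[.531,-.150]
print(goto(k,.23,170), goto(k,.155,170))
E
```

```text
-8.577325227758102 want -10
[ 0.54980861 -0.05868655] 0.0263912242837721 0.033468451085843155
(np.float64(225.56486345385088), np.float64(280.8076059009435))
[-0.114 -0.761 -0.837 -1.571 -0.004 -0.003] [ 0.824 -0.761 -0.834 -1.571 -0.004 -0.003]
```

The dial is in stop 7, four clicks on (−8.6° measured, −10° expected, where a click is 20°). Now the key position, from the same picture.

```bash
python3 - <<'E'
from h import *
import json
p=json.load(open('w5.json')); im=cv2.imread('pics/w5.png').astype(int)
m=(im[...,1]>im[...,2]+50)&(im[...,1]>im[...,0]+40); n,lab,st,ce=cv2.connectedComponentsWithStats(m.astype(np.uint8))
for i in range(1,n):
  if st[i,4]>100: print(st[i],ce[i],at_z(p,*ce[i],.07))
k=[.531,-.150]; print(goto(k,.22,99.3),goto(k,.152,99.3))
E
```

```text
[214 264  29  29 647] [228.37867079 278.14683153] [ 0.53242714 -0.14884496  0.07      ]
[ 0.011 -0.761 -0.837  0.    -0.004  0.   ] [ 0.861 -0.761 -0.834  0.    -0.004  0.   ]
```

move_arm(
  moves=[
    [[0,-0.4,-0.4,0,0,0,0],[0,-0.755,-0.82,0,0,0,0],[0,-0.755,-0.82,0,0,0,0],[0.5,-0.755,-0.82,0,0,0,0],[0.86,-0.755,-0.82,0,0,0,0],[0.86,-0.755,-0.82,0,0,0,0]],
  ],
)

```text
clock: 9.65
position: [0.5302, -0.1473, 0.1495]
eef_rot: [[-0.009, -0.163, 0.987], [0.002, 0.987, 0.163], [-1.0, 0.004, -0.009]]
wrist_force: [-0.2, -0.6, 0.3]
gripper_width: 0.0
```

```bash
python3 - <<'E'
from h import *
s=readout.get_obs();print(s['position'],s['wrist_force'])
k=[.532,-.1495]
for z in (.152,.145,.140,.139): print(goto(k,z,99.3))
E
```

```text
[ 0.53015859 -0.14733356  0.14951437] [-0.19512971 -0.63667768  0.2596223 ]
[-0.031 -0.03   0.018  0.002 -0.011 -0.005]
[ 0.056 -0.031  0.019  0.002 -0.011 -0.005]
[ 0.119 -0.031  0.019  0.002 -0.011 -0.005]
[ 0.131 -0.031  0.019  0.002 -0.011 -0.005]
```

move_arm(
  moves=[
    [[0,-0.03,0.018,0,0,0,0],[0.03,-0.03,0.018,0,0,0,0],[0.055,-0.03,0.018,0,0,0,0],[0.075,-0.03,0.018,0,0,0,0],[0.095,-0.03,0.018,0,0,0,0],[0.115,-0.03,0.018,0,0,0,0],[0.125,-0.03,0.018,0,0,0,0],[0.125,-0.03,0.018,0,0,0,0]],
  ],
)

```text
clock: 10.65
position: [0.5324, -0.1496, 0.1399]
eef_rot: [[-0.008, -0.163, 0.987], [0.002, 0.987, 0.163], [-1.0, 0.003, -0.007]]
wrist_force: [0.5, 0.6, 3.6]
gripper_width: -0.0
```

move_arm(
  moves=[
    [[0.012,0,0,0,0,0,0],[0.02,0,0,0,0,0,0],[0.02,0,0,0,0,0,0],[0.02,0,0,0,0,0,0]],
  ],
)

```text
clock: 11.15
position: [0.5325, -0.1496, 0.1395]
eef_rot: [[-0.008, -0.163, 0.987], [0.002, 0.987, 0.163], [-1.0, 0.003, -0.008]]
wrist_force: [-2.0, 1.3, 10.8]
gripper_width: -0.0003
```

The force rose to 10.8 N with only 0.4 mm of travel, so the key is hard down. I'll release it, rise clear and check.

move_arm(
  moves=[
    [[-0.05,0,0,0,0,0,0],[-0.15,0,0,0,0,0,0],[-0.5,0,0,0,0,0,0],[-1,0,0,0,0,0,0],[-1,0.1,0.3,0,0,0,0],[-1,0.5,0.8,0,0,0,0],[-1,0.9,0.8,0,0,0,0],[-1,0.9,0.8,0,0,0,0]],
  ],
)

```text
clock: 12.15
position: [0.5836, -0.0663, 0.2184]
eef_rot: [[-0.011, -0.166, 0.986], [0.002, 0.986, 0.166], [-1.0, 0.004, -0.01]]
wrist_force: [-0.2, -0.0, -0.9]
gripper_width: 0.0
```

```bash
python3 - <<'E'
from h import *
s=readout.get_obs();print(s['position'],s['wrist_force'])
p=camera_params('wrist'); save('wrist','w6.png'); print(proj(p,[*c,.07]),proj(p,[.5325,-.15,.072]),p['extrinsics'])
E
```

```text
[ 0.58364532 -0.06631     0.21836915] [-0.21731728 -0.01646156 -0.94980251]
(np.float64(231.7810790950204), np.float64(174.97461599973377)) (np.float64(232.28551615076617), np.float64(300.85058260198275)) [[ 0.98630706 -0.15920238 -0.04304639  0.57094356]
 [ 0.16463526  0.93516259  0.31363381  0.01442023]
 [-0.00967588 -0.3164262   0.94856778  0.28856118]
 [ 0.          0.          0.          1.        ]]
```

View pics/w6.png

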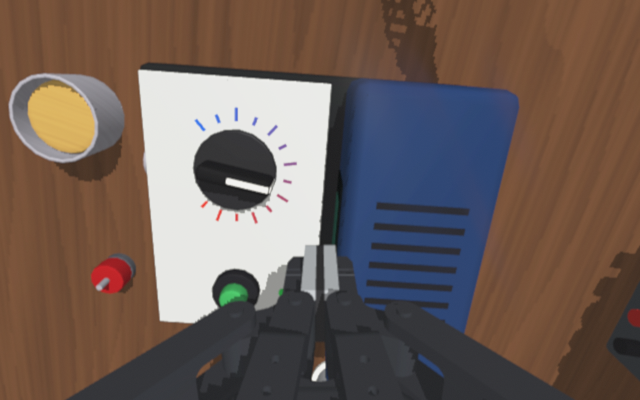

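The pointer (226,182)→(270,190) is still in stop 7, the key cap is back up at (233,295), and the tin and motor have not moved. The arm is clear, so I'm handing in.

```bash
python3 -c "
from bench import hand_in; print(hand_in())"
```

```text
the job is handed in; nothing more can be done
None
```

I turned the dial four clicks clockwise, pressed the green key right down and let it come back up, then handed the job in at about 12 s of the 48 s. The hand-in gives no verdict, so what follows is from my own checks.

- **Dial:** I pushed it by its raised bar with the shut fingertips, from stop 3 (pointer at 70°) to stop 7. Afterwards the pointer measured about −8.6° where −10° was expected. The tip had moved 33.5 mm, inside the 32.5–36.8 mm band. Force readings while pushing stayed around 2–3 N, but I only sampled them at the end of each move.
- **Key:** the fingertip stopped at the depth expected for full travel. The force then rose from 3.6 to 10.8 N over only 0.4 mm more, so it was hard down.
- **Last picture:** the dial was still in stop 7 and the key cap looked up, though I judged that by eye. The tin and motor looked undisturbed and the arm was clear with no contact force. The spools, side cutters, tape roll and bottle were not checked in this picture, but the arm kept clear of them.

No check failed. The only disagreements were about 1.5° in the dial angle and about 2–3 mm between the expected and measured key positions, both within the tolerances.

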